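# Index the sprung photo stage on its stop pin and trip the shutter

## Task

Bring the bronze cup in front of the camera: with closed fingertips, push the yellow bar to slide the sprung carriage all the way to its far end stop, then let go so that it springs back and catches on the stop pin halfway. Once it stands caught there, press the red button of the camera's remote release fully down and let it come up again. Only push and press: do not pinch or pull the bar, leave the cup riding upright in its nest untouched, and leave the other things and the camera alone.

Things in the scene. Friction and masses are not known exactly. Their poses are not given: they have to be found in the camera images.
- stage: Photo stage fixed to the table, bed 120 (x) x 320 (y) x 12 mm. Origin: centre of its underside; x away from the robot, y left along the slide, z up; its yaw varies. End blocks 38 mm high at y = +-134 to 150 mm; stop pin's grey bracket and black knob 48 mm high at x = -84 to -42, y = -4 mm. Grey camera fixed on the far side, top 86 mm high, x = 98 to 141, y = -17 to 77 mm.
- carriage (a joint): Slide of the blue carriage along the stage's +y, m: 0 home, 0.100 far end stop. A spring pushes it to 0 (4 N at 0, 8 N at 0.1; damped, 45 N per m/s). On the way out, from 0.01 to 0.05, its sloped catch pushes the sprung stop pin aside (2 N more); past that the pin snaps out behind it and a released carriage comes back only to 0.050 and stays. Let go short of 0.05 it runs back to 0.
- push_face (a point): Centre of the flat push face of the upright yellow bar on the carriage; the face looks to the stage's -y, away from the cup; push it to +y. It is 100 mm wide (stage x), from 57 to 89 mm above the table, its centre 73 mm; the carriage's top lies at 42 mm. Axes as the stage's; rides with the carriage: in the stage's frame at (0, -0.101 + carriage value, 0.073) m.
- bar_front (a point): Centre of the black plate on the cup's side of the yellow bar, 70 mm above the table (plates together 14 mm thick, black one's top at 83 mm): fingers must not press it, that would be a pinch or a pull.
- stop_pin (a joint): How far the stop pin is pushed aside, m: 0 is sprung out fully, about 0.010 while the catch passes, 0.014 at most.
- nest (a point): Centre of the floor of the square white-rimmed nest on the carriage in which the cup rides, 42 mm above the table; inner width 67 mm, rim 8 mm high. It is 86 mm in the stage's +y from push_face. Axes as the stage's.
- camera: Grey compact camera, 94 mm wide, 62 mm high, fixed on the stage. Origin: centre of its underside, 24 mm above the table; its lens looks to -x.
- cup: Small dark bronze cup on three feet, 57 mm wide, 31 mm high, loose in the nest. Origin: centre of its underside; z up.
- shutter_base: Black housing of the remote release, fixed to the table, on either side of the stage. Origin: centre of its underside on the table.
- shutter_top (a point): Centre of the top of the red round push button (32 mm across) on the remote; presses straight down. It stands 22 mm above the table when up and 16 mm when fully down; the black housing round it is 48 mm across and 12 mm high.
- shutter (a joint): How far the red button is pressed, m: 0 is up, 0.006 fully down; a spring lifts it again (5 N fully down).
- vial: Brown vial with white cap, 38 mm across, 67 mm high, loose bystander. Origin: centre of its underside.
- jar: Small jar of wooden picks, 36 mm across, 67 mm high, loose bystander. Origin: centre of its underside.
- ring: Glass foot ring, 60 mm across, 22 mm high, loose bystander. Origin: centre of its underside.
Not all that is in view belongs to the job. What is shaped like the shutter_base but purple is not meant. What is shaped like the cup but turquoise is not meant.

How it is judged (in metres and radians):
On the way, in this order (a step that is already met when the one before it is completed fails the run):
1. the carriage is pushed to its far end stop (beyond 94 of 100 mm) (value of joint carriage above 0.094 m), for 0.05 s.
2. let go, the carriage has come back and stands caught on the stop pin at mid travel (value of joint carriage between 0.046 and 0.053 m and contact force between the fingers and stage below 0.2 N and value of joint stop_pin below 0.004 m), for 0.3 s.
3. the red button is pressed fully down (value of joint shutter above 0.0045 m), for 0.05 s.
At the end, for the whole second after the job is handed in: The carriage rests caught on the stop pin at mid travel (46 to 53 mm of 100) with the pin sprung out, the button is up again, the cup stands upright in its nest (within 12 mm of its centre), and vial, jar and ring are within 15 mm of where they were (value of joint carriage between 0.046 and 0.053 m and velocity of joint carriage between -0.005 and 0.005 m/s and value of joint stop_pin below 0.004 m and value of joint shutter below 0.0015 m and horizontal distance between cup and nest below 0.012 m and z of cup in the frame of nest below 0.006 m and angle between cup's own z axis and vertical below 0.15 rad and linear speed of cup below 0.02 m/s and distance of each of vial, jar, ring from where it was at the start of the episode below 0.015 m); the robot touches nothing.
It fails at once if the shutter button is pressed while the carriage is not caught at mid travel (value of joint shutter above 0.0045 m and not (value of joint carriage between 0.046 and 0.053 m)).
It fails at once if the bar is pinched or pulled (fingers press its front plate) (contact force between the fingers and bar_front_plate above 1.5 N).
It fails at once if the cup or the camera is touched by the robot (contact force between any of the fingers, the arm and camera above 1 N or contact force between any of the fingers, the arm and cup above 1 N).
It fails at once if the cup is lifted or tipped out of its nest (z of cup in the frame of nest above 0.02 m or angle between cup's own z axis and vertical above 0.6 rad).
It fails at once if a bystander is moved or lifted (distance of any of vial, jar, ring from where it was at the start of the episode above 0.03 m).
It also fails if it takes over 48 s, if anything falls off the work surface, if the arm or the gripper's body presses on something with over 40 N, if the wrist force passes 120 N, or if a joint passes its speed limit or range.

## Robot

A 6-joint arm with a two-finger parallel gripper is mounted at the origin on the work surface; the furniture and walls round the work are solid. World frame = base frame: x ahead of the robot, y to its left, z up, the work surface at z = 0. Lengths are in mm, angles in degrees, forces in N, time in s.
With the tool pointing down it reaches from about 300 to 850 mm from the base axis. Payload 4.2 kg.
Tool frame: the origin (TCP) lies between the finger pads; the fingertips stand 14 mm ahead of it and the grasp point (between the pads) lies 5 mm behind it (env.finger_overhang is the distance from the TCP to the fingertips, in mm); z points along the fingers, y is the line along which they close (so a half turn about z gives the same grasp; the last joint's range is limited). The gripper opens to 91 mm and grips with 3 to 60 N. Pads are 32 mm wide; open, the fingers measure 118 mm over their backs; the gripper's body (76 mm by 178 mm) begins 60 mm behind the grasp point.
Start: joints at [62.395, 18.312, 89.639, -0, 72.044, -1.146], TCP at [256.201, 514.784, 227.976] pointing down, gripper open.
Joint ranges: [-177.97, 177.97], [-48.28, 115.42], [12.27, 149.76], [-77.06, 257.06], [2.81, 150.46], [-146.56, 146.56]. Speed limits (degrees/s): [147.25, 147.25, 180, 180, 180, 180].

## Interface

Orientations are given as [roll, pitch, yaw] about the fixed x, y, z axes, in that order (R = Rz(yaw) Ry(pitch) Rx(roll)).
In Python, from workcell import status, cams, env, finder gives the robot as it stands.
- The arm moves only by the tool apply_moves, never from a script. Its argument "increments" is a list of rows, each a list of 7 numbers: the opening, from -1 (shut) to 1 (fully open), then the shift along the world's x, y, z in m, then the turn, a rotation vector about the world's x, y, z in degrees. In form: [[gripper, x, y, z, ax, ay, az], ...]. A call has 1 to 5 rows; each row shifts and turns the commanded pose from where the row before left it; what a row does not reach is not made up. A row lasts 1/12 s, in which the tool goes at most 41.7 mm and 7.16 degrees, less where a joint would pass 70% of its speed; a pose out of reach is approached as far as the arm can. A call with a gripper value outside its range is refused whole. The fingers move at their own pace and stop on an object; "newtons" is the grip in N (left out, the last holds). Time passes only in rows, so rows that do not move let the fingers close. It gives the time, the measured TCP pose, the force, the opening and the grip force at its end, in the units of the state.
- status.state(): the state, without advancing time (a new reading comes with each control period).
- cams.grab_frame(name): name is "side" or "top"; returns a dict with "color" (400x640x3 uint8, red, green, blue), "intrinsics" (3x3 intrinsics, pixels), "k1" (the pictures are not rectified: a ray, as slopes to the right and down, at radius r is drawn at 1 + k1 r^2 times it, then the intrinsics apply), "R" (3x3) and "t" (3): a world point X has camera coordinates R X + t. Camera axes: x right, y down, z forward; pixel columns grow to the right and rows downward; lengths in mm; the calibration is good to about 2 mm. A picture is of the moment at which its call begins. There is no depth.
- env.job_done(): hands the job in; it is judged then, once.
Trained networks look in the newest picture that a camera, given by its name, has taken for a name from the list of things; names that differ only in an ending like _2 or _b are one class to them, and where a whole thing is asked for, a point or a joint stands for the part that bears it (a point fixed in the world has none). Each returns a list of dicts, best first, with "score" (0 to 1); they miss things now and then, are a little off and sometimes report something else, mostly with a low value. They report only what shows in the picture. A call takes as long as a camera call. They do not tell look-alikes from the thing itself.
- finder.boxes_of(query, camera): "rect" ([left, top, width, height] in pixels, round what is visible of it).
- finder.trace(query, camera): "pixels" (400x640 bool, what is visible of it) and "rect" ([left, top, width, height] in pixels, round what is visible of it).
The state is a dict: "time_s": time; "qpos": joint angles; "qvel": joint speeds; "effort": joint torques, N m; "ee_pos": TCP position; "ee_rot": TCP orientation; "force": force on the tool from outside, world axes, zero at the start; "torque": the same for the moment, N m; "gripper_width": finger opening in mm; "gripper_force": force on a finger pad.
Only numpy, scipy, OpenCV 4.12 (cv2) and the standard library are available. Lean on these libraries where they do the work, as an engineer would, in place of code of your own. Each camera call takes 0.05 s, during which the arm holds its last target. There are 200 camera calls.

## Working session

There is one attempt and no reset: what is moved stays moved. The work goes in short steps, Python scripts to look and compute and a tool call to move; the robot and the scene stay as the last step left them, time stands still between calls to the robot, and variables do not carry over. Pictures are saved under pics/ and viewed, at most 10 in all, crops included, and the job is handed in when it is done.

Besides the shell and the picture viewer there is one more tool, called after "Emit:" in YAML: its name, and indented under it one key for each argument. apply_moves: Moves the arm, as the interface text tells. Its arguments: {"type":"object","properties":{"increments":{"type":"array","items":{"type":"array","items":{"type":"number"}}},"newtons":{"type":"number"}},"required":["increments"]}

```bash
mkdir -p pics; ls
cat > h.py <<'E'
import numpy as np, cv2
from workcell import status, cams, env, finder
def ray(f,uv):
    K=np.array(f["intrinsics"],float);d=(np.array(uv,float)-K[:2,2])/[K[0,0],K[1,1]]
    s=d.copy()
    for _ in range(20): s=d/(1+f["k1"]*(s@s))
    R=np.array(f["R"]);t=np.array(f["t"]);return -R.T@t, R.T@np.array([s[0],s[1],1])
def atz(f,uv,z):
    c,r=ray(f,uv);return c+r*(z-c[2])/r[2]
def proj(f,X):
    c=np.array(f["R"])@np.array(X,float)+np.array(f["t"]);s=c[:2]/c[2];s=s*(1+f["k1"]*(s@s))
    K=np.array(f["intrinsics"]);return s*[K[0,0],K[1,1]]+K[:2,2]
E
python3 - <<'E'
from h import *
for n in ("top","side"):
    f=cams.grab_frame(n);cv2.imwrite(f"pics/{n}0.png",f["color"][:,:,::-1])
    c,r=ray(f,(320,200));print(n,c.round(),r.round(2))
    for q in ("stage","push_face","nest","camera","cup","shutter_base","shutter_top","vial","jar","ring"):
        for d in finder.boxes_of(q,n)[:3]: print(q,np.round(d["score"],2),np.round(d["rect"]))
E
```

```text
pics
top [ 463.   -8. 1159.] [ 0.08  0.02 -1.  ]
stage 0.69 [255. 159. 124.  88.]
stage 0.38 [430. 217.  13.  13.]
push_face 0.65 [307. 198.  59.  39.]
nest 0.86 [306. 197.  60.  38.]
camera 0.81 [281. 157.  40.  22.]
camera 0.75 [304. 197.  61.  38.]
cup 0.93 [308. 206.  25.  22.]
cup 0.92 [327. 260.  24.  23.]
cup 0.49 [307. 194.  58.  43.]
shutter_base 0.82 [428. 213.  18.  20.]
shutter_base 0.7 [418. 178.  20.  16.]
vial 0.66 [195. 216.  18.  15.]
jar 0.55 [446. 154.  17.  18.]
ring 0.53 [180. 169.  22.  19.]
side [  476. -1218.   715.] [ 0.05  0.88 -0.47]
stage 0.72 [288. 187.  68.  50.]
push_face 0.61 [300. 200.  31.  26.]
camera 0.54 [340. 180.  14.  25.]
cup 0.69 [304. 191.  14.  13.]
cup 0.69 [262. 210.  17.  12.]
cup 0.63 [295. 197.  35.  26.]
shutter_base 0.7 [332. 254.  15.  13.]
shutter_base 0.59 [301. 259.  16.  15.]
shutter_top 0.44 [334. 254.  16.  14.]
vial 0.44 [302. 161.   9.  15.]
jar 0.88 [364. 255.  13.  28.]
ring 0.43 [328. 167.  12.   5.]
```

Run:
```python
import cv2
a=cv2.imread("pics/top0.png")[130:310,170:480]
cv2.imwrite("pics/topc.png",cv2.resize(a,None,fx=2.58,fy=2.58,interpolation=cv2.INTER_CUBIC))
b=cv2.imread("pics/side0.png")[140:300,240:400]
cv2.imwrite("pics/sidec.png",cv2.resize(b,None,fx=3.7,fy=3.7,interpolation=cv2.INTER_CUBIC))
```

```text
(no output)
```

View pics/topc.png

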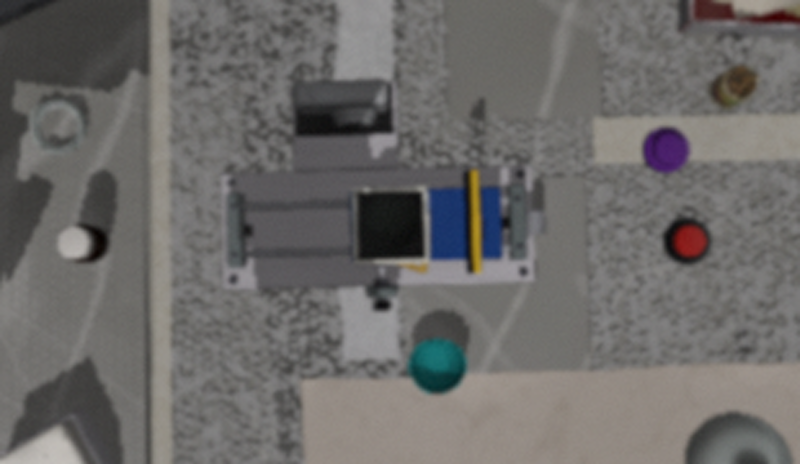

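View pics/sidec.png

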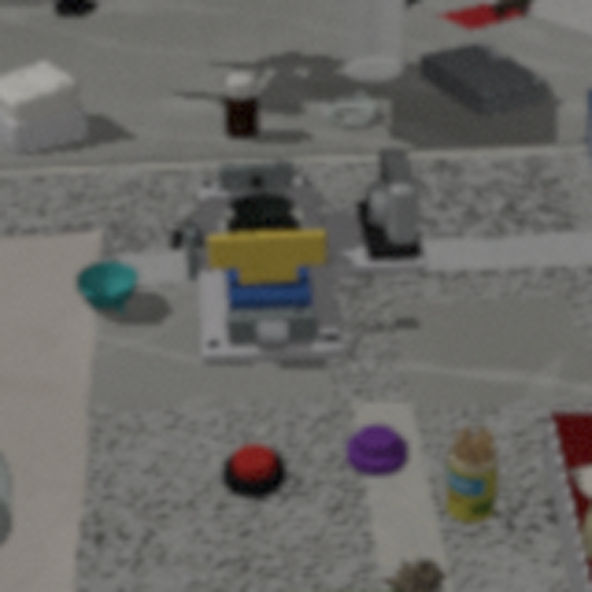

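```bash
cat > m.py <<'E'
from h import *
f=cams.grab_frame("top");im=f["color"];hsv=cv2.cvtColor(im,cv2.COLOR_RGB2HSV)
m=((hsv[...,0]>18)&(hsv[...,0]<33)&(hsv[...,1]>140)&(hsv[...,2]>90)).astype(np.uint8)
n,l,s,c=cv2.connectedComponentsWithStats(m)
g=[i for i in range(1,n) if 250<c[i][0]<400 and 180<c[i][1]<250 and s[i,4]>30]
for i in g:
    v,u=np.where(l==i);P=np.array([atz(f,p,89)[:2] for p in zip(u,v)]);r=cv2.minAreaRect(P.astype(np.float32))
    mu=P.mean(0);w,V=np.linalg.eigh(np.cov(P.T));print("bar",s[i],mu.round(1),"ends",(P.min(0)).round(1),P.max(0).round(1),"axis deg",np.degrees(np.arctan2(V[1,1],V[0,1])).round(2), cv2.boxPoints(r).round(1).tolist())
m=(((hsv[...,0]<8)|(hsv[...,0]>172))&(hsv[...,1]>150)&(hsv[...,2]>90)).astype(np.uint8);m[:, :415]=0;m[:,460:]=0;m[:200]=0;m[245:]=0
v,u=np.where(m);print("btn px",u.mean(),v.mean(),len(u),atz(f,(u.mean(),v.mean()),22).round(1))
for q in [(222,175),(530,168),(225,290),(535,280)]: print("corner",atz(f,(170+q[0]/2.58,130+q[1]/2.58),12).round(1))
fs=cams.grab_frame("side");hs=cv2.cvtColor(fs["color"],cv2.COLOR_RGB2HSV)
m=(((hs[...,0]<8)|(hs[...,0]>172))&(hs[...,1]>150)&(hs[...,2]>80)).astype(np.uint8);m[:250]=0;m[280:]=0;m[:,:290]=0;m[:,325:]=0
v,u=np.where(m);print("btn side",atz(fs,(u.mean(),v.mean()),21).round(1))
m=((hs[...,0]>18)&(hs[...,0]<33)&(hs[...,1]>140)&(hs[...,2]>80)).astype(np.uint8);m[:195]=0;m[225:]=0;m[:,:290]=0;m[:,335:]=0
v,u=np.where(m);b=[u.min(),u.max(),v.min(),v.max()];print("bar side px",b)
for q in [(q,v[u==q].min()) for q in (b[0]+1,b[1]-1)]:print(atz(fs,q,89).round(1))
print(status.state()["time_s"])
E
python3 m.py
```

```text
bar [352 196   4  39 126] [513.6 -71.2] ends [464.9 -75.1] [558.3 -67.3] axis deg 179.83 [[464.79998779296875, -73.0], [558.0999755859375, -75.30000305175781], [558.2999877929688, -68.0], [465.0, -65.5999984741211]]
btn px 437.23636363636365 223.07272727272726 110 [ 488.9 -291.4   22. ]
corner [565.8 181.8  12. ]
corner [ 566.2 -134.    12. ]
corner [447.9 179.9  12. ]
corner [ 452.  -135.8   12. ]
btn side [ 488.1 -294.4   21. ]
bar side px [np.int64(297), np.int64(326), np.int64(202), np.int64(215)]
[466.9 -79.5  89. ]
[551.5 -74.4  89. ]
1.2
```

```bash
python3 -c "
from h import *
s=status.state();print(s['ee_pos'],s['ee_rot'],s['qpos'],s['force'],env.finger_overhang)"
```

```text
[256.1905859  514.7689673  227.97101268] [1.79994971e+02 3.64403490e-04 1.53540391e+02] [ 6.23955040e+01  1.83103973e+01  8.96419449e+01 -2.77365426e-04
  7.20426229e+01 -1.14480149e+00] [ 0.17095566 -0.38229521 -0.71165626] 14.0
```

Emit:
apply_moves:
  increments:
    - [-1,0.015,-0.038,0,0,0,0]
    - [-1,0.015,-0.038,0,0,0,0]
    - [-1,0.015,-0.038,0,0,0,0]
    - [-1,0.015,-0.038,0,0,0,0]
    - [-1,0.015,-0.038,0,0,0,0]
  newtons: 20

```text
time_s: 1.62
ee_pos: [331.4, 323.1, 228.1]
ee_rot: [180.0, 0.0, 153.6]
force: [0.6, -0.5, -0.2]
gripper_width: 61.0
gripper_force: 0.0
```

Emit:
apply_moves:
  increments:
    - [-1,0.015,-0.036,0,0,0,-6]
    - [-1,0.015,-0.036,0,0,0,-6]
    - [-1,0.015,-0.036,0,0,0,-6]
    - [-1,0.015,-0.036,0,0,0,-6]
    - [-1,0.015,-0.036,0,0,0,-6]

```text
time_s: 2.03
ee_pos: [406.5, 143.0, 228.3]
ee_rot: [179.9, 0.0, 123.3]
force: [0.7, 0.6, -1.1]
gripper_width: 27.3
gripper_force: 0.0
```

Emit:
apply_moves:
  increments:
    - [-1,0.015,-0.036,0,0,0,-6]
    - [-1,0.015,-0.036,0,0,0,-6]
    - [-1,0.015,-0.036,0,0,0,-6]
    - [-1,0.015,-0.036,0,0,0,-6]
    - [-1,0.015,-0.036,0,0,0,-6]

```text
time_s: 2.45
ee_pos: [481.6, -37.2, 228.3]
ee_rot: [180.0, -0.0, 93.2]
force: [0.3, 0.4, -0.5]
gripper_width: 0.2
gripper_force: 0.0
```

Emit:
apply_moves:
  increments:
    - [-1,0.01,-0.036,0,0,0,-3]
    - [-1,0.01,-0.036,0,0,0,0]
    - [-1,0,0,0,0,0,0]
    - [-1,0,0,0,0,0,0]

```text
time_s: 2.78
ee_pos: [501.4, -108.8, 227.7]
ee_rot: [-180.0, -0.0, 90.3]
force: [-0.2, -0.3, 0.1]
gripper_width: 0.1
gripper_force: 0.0
```

Emit:
apply_moves:
  increments:
    - [-1,0.008,-0.008,-0.036,0,0,0]
    - [-1,0,0,-0.038,0,0,0]
    - [-1,0,0,-0.038,0,0,0]
    - [-1,0,0,-0.038,0,0,0]
    - [-1,0,0,0,0,0,0]

```text
time_s: 3.2
ee_pos: [503.7, -112.6, 72.0]
ee_rot: [-179.2, -0.2, 90.6]
force: [-0.8, 0.3, -0.8]
gripper_width: -0.1
gripper_force: 0.0
```

Emit:
apply_moves:
  increments:
    - [-1,0,0.008,0,0,0,0]
    - [-1,0,0.008,0,0,0,0]
    - [-1,0,0.008,0,0,0,0]
    - [-1,0,0.008,0,0,0,0]
    - [-1,0,0,0,0,0,0]

```text
time_s: 3.62
ee_pos: [511.0, -82.7, 80.6]
ee_rot: [179.7, 0.1, 90.7]
force: [0.0, -3.5, 2.6]
gripper_width: 0.4
gripper_force: 1.9
```

Emit:
apply_moves:
  increments:
    - [-1,0,0,0,0,0,0]
    - [-1,0,0,0,0,0,0]

```text
time_s: 3.78
ee_pos: [510.8, -83.5, 79.9]
ee_rot: [179.7, 0.1, 90.6]
force: [1.8, -3.9, 3.5]
gripper_width: 0.5
gripper_force: 2.0
```

Run:
```python
from h import *
s=status.state();print(s['ee_pos'],s['ee_rot'],s['force'])
a=cams.grab_frame("top")["color"][140:300,240:400,::-1];b=cams.grab_frame("side")["color"][140:300,240:400,::-1]
cv2.imwrite("pics/c1.png",cv2.resize(np.hstack([a,b]),None,fx=2.5,fy=2.5,interpolation=cv2.INTER_CUBIC))
```

```text
[510.80434711 -83.48286018  79.92941407] [1.79726330e+02 7.76678837e-02 9.05741943e+01] [ 1.77906977 -3.88415202  3.47089227]
```

View pics/c1.png

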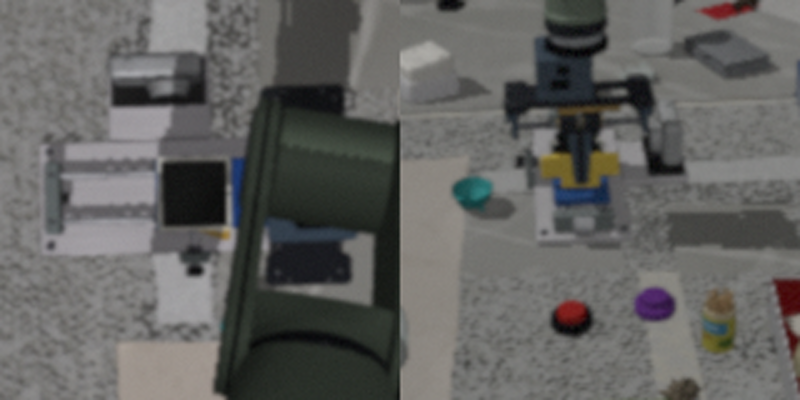

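Emit:
apply_moves:
  increments:
    - [-1,0,0.01,0,0,0,0]
    - [-1,0,0.01,0,0,0,0]
    - [-1,0,0.01,0,0,0,0]
    - [-1,0,0.01,0,0,0,0]
    - [-1,0,0.01,0,0,0,0]

```text
time_s: 4.3
ee_pos: [510.1, -35.7, 79.2]
ee_rot: [179.9, 0.3, 90.6]
force: [-0.7, -12.0, 8.3]
gripper_width: 0.2
gripper_force: 6.1
```

Emit:
apply_moves:
  increments:
    - [-1,0,0.01,0,0,0,0]
    - [-1,0,0.01,0,0,0,0]
    - [-1,0,0.01,0,0,0,0]
    - [-1,0,0.01,0,0,0,0]
    - [-1,0,0,0,0,0,0]

```text
time_s: 4.72
ee_pos: [509.8, 6.3, 79.0]
ee_rot: [179.9, 0.1, 90.6]
force: [0.2, -7.6, 5.5]
gripper_width: 0.8
gripper_force: 3.7
```

Emit:
apply_moves:
  increments:
    - [-1,0,0.004,0,0,0,0]
    - [-1,0,0.004,0,0,0,0]
    - [-1,0,0,0,0,0,0]

```text
time_s: 4.97
ee_pos: [509.9, 7.4, 79.3]
ee_rot: [179.9, 0.8, 91.0]
force: [-0.1, -33.3, 9.7]
gripper_width: 0.5
gripper_force: 16.3
```

Emit:
apply_moves:
  increments:
    - [-1,0,0.003,0,0,0,0]
    - [-1,0,0,0,0,0,0]

```text
time_s: 5.13
ee_pos: [509.9, 7.6, 79.4]
ee_rot: [179.9, 1.1, 91.0]
force: [0.0, -43.0, 9.9]
gripper_width: 0.1
gripper_force: 21.5
```

Emit:
apply_moves:
  increments:
    - [-1,0,0.003,0,0,0,0]
    - [-1,0,0,0,0,0,0]

```text
time_s: 5.3
ee_pos: [509.9, 7.8, 79.5]
ee_rot: [179.9, 1.4, 91.2]
force: [-0.5, -52.8, 10.9]
gripper_width: 0.1
gripper_force: 26.9
```

The force rises steeply without motion, so the carriage is on the far end stop. Now I'll let it back.

Emit:
apply_moves:
  increments:
    - [-1,0,-0.012,0,0,0,0]
    - [-1,0,-0.008,0,0,0,0]
    - [-1,0,-0.008,0,0,0,0]
    - [-1,0,-0.008,0,0,0,0]
    - [-1,0,-0.008,0,0,0,0]

```text
time_s: 5.72
ee_pos: [509.3, -23.5, 78.0]
ee_rot: [180.0, -0.0, 90.5]
force: [1.4, -2.7, 1.4]
gripper_width: 0.4
gripper_force: 1.1
```

Emit:
apply_moves:
  increments:
    - [-1,0,-0.008,0,0,0,0]
    - [-1,0,-0.008,0,0,0,0]
    - [-1,0,-0.015,0,0,0,0]
    - [-1,0,-0.025,0,0,0,0]
    - [-1,0,-0.025,0,0,0,0]

```text
time_s: 6.13
ee_pos: [508.2, -104.0, 77.4]
ee_rot: [-179.9, -0.1, 90.6]
force: [-0.3, 0.7, 0.3]
gripper_width: 0.2
gripper_force: 0.0
```

Emit:
apply_moves:
  increments:
    - [-1,0,0,0.03,0,0,0]
    - [-1,0,0,0.04,0,0,0]
    - [-1,0,-0.04,0,0,0,0]
    - [-1,0,-0.04,0,0,0,0]
    - [-1,0,-0.04,0,0,0,0]

```text
time_s: 6.55
ee_pos: [508.8, -224.4, 148.4]
ee_rot: [180.0, -0.1, 90.7]
force: [0.2, 0.5, -0.1]
gripper_width: 0.5
gripper_force: 0.0
```

Emit:
apply_moves:
  increments:
    - [-1,0,-0.04,0,0,0,0]
    - [-1,0,0,0,0,0,0]
    - [-1,0,0,0,0,0,0]

```text
time_s: 6.8
ee_pos: [508.3, -265.2, 147.0]
ee_rot: [-179.9, -0.1, 90.3]
force: [-0.6, 0.4, -0.3]
gripper_width: 0.3
gripper_force: 0.0
```

```bash
python3 - <<'E'
from h import *
s=status.state();print(s['ee_pos'],s['ee_rot'],s['force'])
a=cams.grab_frame("top")["color"][140:300,240:400,::-1];b=cams.grab_frame("side")["color"][140:300,240:400,::-1]
cv2.imwrite("pics/c2.png",cv2.resize(np.hstack([a,b]),None,fx=2.5,fy=2.5,interpolation=cv2.INTER_CUBIC))
E
python3 m.py | cut -c1-170
```

```text
[ 508.31856829 -265.162918    146.99703496] [-1.79901871e+02 -1.37706767e-01  9.03466101e+01] [-0.62037826  0.38554255 -0.30725979]
bar [333 197   3  39  84] [509.8 -22.5] ends [463.4 -25.2] [556.8 -19.9] axis deg -179.16 [[463.3999938964844, -24.100000381469727], [556.7000122070312, -26.1000003814697
btn px nan nan 0 [nan nan nan]
corner [565.8 181.8  12. ]
corner [ 566.2 -134.    12. ]
corner [447.9 179.9  12. ]
corner [ 452.  -135.8   12. ]
btn side [ 488.  -294.6   21. ]
bar side px [np.int64(298), np.int64(325), np.int64(199), np.int64(207)]
[470.6 -46.9  89. ]
[549.8 -54.3  89. ]
7.0m.py:10: RuntimeWarning: Mean of empty slice.
  v,u=np.where(m);print("btn px",u.mean(),v.mean(),len(u),atz(f,(u.mean(),v.mean()),22).round(1))
  ret = ret.dtype.type(ret / rcount)
```

View pics/c2.png

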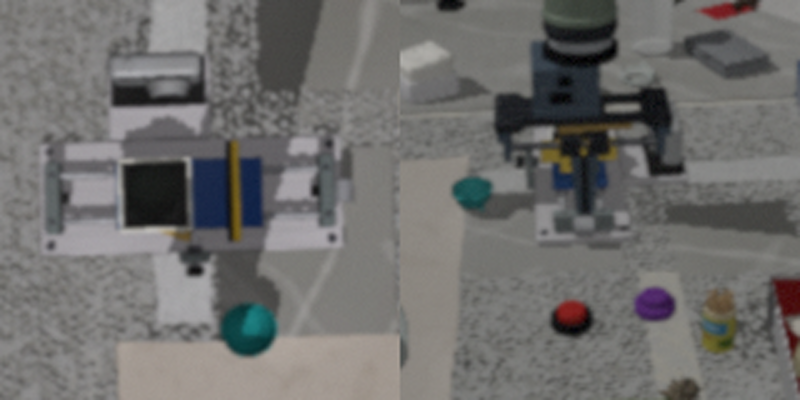

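Carriage moved ≈49 mm from home and is resting: caught at mid travel. Next, the button at (488, -293).

Emit:
apply_moves:
  increments:
    - [-1,-0.02,-0.028,0,0,0,0]
    - [-1,0,0,-0.035,0,0,0]
    - [-1,0,0,-0.035,0,0,0]
    - [-1,0,0,-0.032,0,0,0]
    - [-1,0,0,0,0,0,0]

```text
time_s: 7.42
ee_pos: [485.3, -288.4, 40.6]
ee_rot: [-179.4, -0.4, 90.6]
force: [-0.8, 0.9, -0.5]
gripper_width: 0.4
gripper_force: 0.0
```

Emit:
apply_moves:
  increments:
    - [-1,0,0,-0.005,0,0,0]
    - [-1,0,0,-0.004,0,0,0]
    - [-1,0,0,0,0,0,0]

```text
time_s: 7.67
ee_pos: [490.3, -292.2, 38.2]
ee_rot: [179.9, 0.1, 90.6]
force: [0.1, -0.1, -0.5]
gripper_width: 0.4
gripper_force: 0.0
```

Emit:
apply_moves:
  increments:
    - [-1,0,0,-0.004,0,0,0]
    - [-1,0,0,0,0,0,0]
    - [-1,0,0,0,0,0,0]

```text
time_s: 7.92
ee_pos: [490.5, -292.7, 34.3]
ee_rot: [179.8, 0.1, 90.5]
force: [1.8, -0.4, 2.9]
gripper_width: 0.4
gripper_force: 1.2
```

Emit:
apply_moves:
  increments:
    - [-1,0,0,-0.003,0,0,0]
    - [-1,0,0,-0.002,0,0,0]
    - [-1,0,0,0,0,0,0]

```text
time_s: 8.17
ee_pos: [490.5, -292.7, 30.2]
ee_rot: [179.8, 0.1, 90.5]
force: [-0.3, 2.3, 14.1]
gripper_width: 0.6
gripper_force: 6.9
```

Emit:
apply_moves:
  increments:
    - [-1,0,0,-0.002,0,0,0]
    - [-1,0,0,0,0,0,0]
    - [-1,0,0,0,0,0,0]

```text
time_s: 8.42
ee_pos: [490.5, -292.7, 29.9]
ee_rot: [179.8, 0.1, 90.5]
force: [-2.4, 3.8, 25.9]
gripper_width: 0.5
gripper_force: 12.9
```

Bottomed out (25.9 N against a 5 N spring, tip at 16 mm). Now lift and check.

Emit:
apply_moves:
  increments:
    - [-1,0,0,0.015,0,0,0]
    - [-1,0,0,0.035,0,0,0]
    - [-1,0,0,0.04,0,0,0]
    - [-1,0,-0.02,0.04,0,0,0]
    - [-1,-0.02,-0.035,0,0,0,0]

```text
time_s: 8.83
ee_pos: [474.8, -346.7, 161.0]
ee_rot: [179.3, 0.5, 90.8]
force: [0.8, -2.6, 0.7]
gripper_width: 0.7
gripper_force: 0.0
```

Emit:
apply_moves:
  increments:
    - [-1,-0.02,-0.035,0,0,0,0]
    - [-1,-0.02,-0.035,0,0,0,0]
    - [-1,-0.02,-0.035,0,0,0,0]
    - [-1,0,0,0,0,0,0]
    - [-1,0,0,0,0,0,0]

```text
time_s: 9.25
ee_pos: [407.4, -452.1, 152.4]
ee_rot: [-179.9, -0.1, 90.3]
force: [1.0, 0.4, -0.3]
gripper_width: 0.6
gripper_force: 0.0
```

```bash
python3 - <<'E'
from h import *
a=cams.grab_frame("top")["color"][130:310,170:480,::-1]
b=cams.grab_frame("side")["color"][140:320,240:400,::-1]
cv2.imwrite("pics/c3.png",cv2.resize(np.hstack([a,b]),None,fx=1.7,fy=1.7,interpolation=cv2.INTER_CUBIC))
E
python3 m.py 2>/dev/null| cut -c1-100
```

```text
bar [332 197   4  39 115] [515.1 -22.1] ends [463.4 -25.7] [556.9 -17.9] axis deg -178.58 [[463.3999
btn px 437.23636363636365 223.07272727272726 110 [ 488.9 -291.4   22. ]
corner [565.8 181.8  12. ]
corner [ 566.2 -134.    12. ]
corner [447.9 179.9  12. ]
corner [ 452.  -135.8   12. ]
btn side [ 487.6 -294.9   21. ]
bar side px [np.int64(297), np.int64(325), np.int64(195), np.int64(208)]
[467.7 -26.1  89. ]
[551.7 -27.   89. ]
9.45
```

View pics/c3.png

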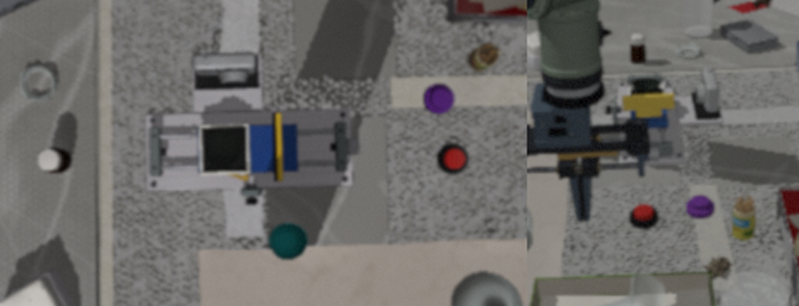

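The carriage stands caught in the middle (bar moved ≈49 mm), the cup is in its nest, the button is up, and the vial, jar and ring look unmoved. The arm is clear.

```bash
python3 -c "
from workcell import env
print(env.job_done())"
```

```text
the job is handed in; nothing more can be done
None
```

The job is handed in, though no verdict came back: the carriage went to its far end stop and sprang back to rest about 49 mm out, caught on the pin. The red button was then pressed fully down and came up again, and in the last pictures the cup sits in its nest with the vial, jar and ring where they were.

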